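# Balance a centrifuge disc on the dome and hold the pointer out to its mark

### The job

Check the balance of the loose centrifuge disc: set it, hub up, on top of the rubber dome of the balance stand so that it balances there level and let go of it. Then take the upright grip tab of the sprung pointer rod, pull the rod out until the dark ring on it stands at the mouth of its barrel, and keep hold of it there: the job finishes while you are holding the rod out against its spring, with the disc still balanced on the dome. Leave the tube rack, the timer and the dropper bottle where they are.

Things in the scene. Friction and masses are not known exactly. Their poses are not given: they have to be found in the camera images.
- disc: Loose aluminium disc 90 mm across, 8 mm thick, with a round upright hub on its middle to grip, 24 mm across and 28 mm high (hub top 36 mm above the underside). About 0.14 kg, centre of mass on the axis about 9 mm above the underside. Origin: centre of the flat underside; z along the hub. Lies hub up on the worktop at the start.
- stand: Grey balance stand fixed on the worktop. Origin on the worktop, z up; base plate 12 mm thick, x -100 to 120, y -100 to 100 mm. The rubber dome is at x -65, y 55 mm. The barrel (22 mm across, collar 25 mm at its mouth) lies along x at y -60 mm, axis 75 mm up, from x 15 (mouth) to 122 mm; its clamps rise to 91 mm. The rod slides out towards the stand's -x.
- dome_top (a point): Apex of the rubber dome, 80 mm above the worktop: a round post 82 mm across topped by half a ball of 40 mm radius. Axes as the stand's. The disc balances with its centre over this point; each mm off centre tilts it about 2 degrees.
- barrel_mouth (a point): Centre of the open end of the barrel, on the rod's axis; axes as the stand's.
- rod_grip (a point): Middle of the upper part of the grip tab on the rod's outer end, 117 mm above the worktop. Tab: 12 mm thick along the stand's x (the pull), 24 mm wide along y, top edge 132 mm up, 20 mm out from the mouth at home. A 4 mm needle, 84 mm up, leaves it towards the stand's +y, tip 56 mm from the rod's axis; at the mark it ends 14 mm from a centred disc's rim. Moves with the rod.
- rod_mark (a point): Centre of the dark ring (6 mm wide) round the 12 mm steel rod: the length mark. It lies 60 mm inside the barrel when the rod is home, and comes to the barrel mouth when the rod is drawn out 60 mm; the needle then points straight at the axis of the dome. Moves with the rod.
- pointer_rod (a joint): How far the rod is drawn out, m: 0 home, 0.060 with the ring at the barrel mouth, 0.085 at its stop. An inner spring pulls it home: 3 N at 0, 9 N at the mark (100 N/m); it goes home when let go.
- tube_rack: White tube rack, 68 x 151 x 61 mm, bystander. Origin: centre of its underside.
- timer: Small upright timer, 36 x 66 x 73 mm, bystander. Origin: centre of its underside.
- dropper_bottle: White dropper bottle, 26 mm across, 75 mm high, bystander. Origin: centre of its underside.
There are look-alikes about, which are no part of the job. Leave any orange or purple look-alike of the disc alone.

How it is judged:
By the outcome, as a careful person would: the job done as asked, in the order asked, and still so for the second after the job is handed in, while the arm keeps its last pose, push and grip.
It also fails if it takes over 48 s, if anything falls off the work surface, if the arm or the gripper's body presses on something with over 40 N, if the wrist force passes 120 N, or if a joint passes its speed limit or range.

### The arm

A 7-joint arm with a two-finger parallel gripper is mounted at the origin on a cart in front of the work surface, level with it; the furniture and walls round the work are solid. World frame = base frame: x ahead of the robot, y to its left, z up, the work surface at z = 0. Lengths are in mm, angles in rad, forces in N, time in s.
With the tool pointing down it reaches from about 400 to 850 mm from the base axis. Payload 4.5 kg.
Tool frame: the origin (TCP) lies between the finger pads; the fingertips stand 19 mm ahead of it and the grasp point (between the pads) is the TCP; z points along the fingers, y is the line along which they close (so a half turn about z gives the same grasp; the last joint's range is limited). The gripper opens to 85 mm and grips with 20 to 120 N. Pads are 22 mm wide; open, the fingers measure 114 mm over their backs; the gripper's body (76 mm by 85 mm) begins 54 mm behind the grasp point. The pads swing forward as they close: fully open they stand 13 mm farther back than shut.
Start: joints at [-1.088, 0.689, -0.195, 1.565, 0.157, 0.902, -0.215], TCP at [271.162, 563.137, 250.317] pointing down, gripper open.
Joint ranges: [-3.01, 3.01], [-0.46, 2.08], [-1.47, 1.51], [0.13, 2.56], [-1, 4.14], [0.04, 2.09], [-2.66, 2.66]. Speed limits (rad/s): [2.57, 2.57, 3.14, 3.14, 3.14, 3.14, 3.14].

### API

Orientations are given as a unit quaternion [w, x, y, z].
In Python, from rig import bot gives the robot as it stands.
- The arm moves only by the tool jog_arm, never from a script. Its argument "steps" is a list of rows, each a list of 3 entries, a list of its own where there are three numbers: the shift along the tool's x, y, z scaled (see below), then the turn, a rotation vector about the tool's x, y, z scaled (see below), then the closure, from 0 (fully open) to 1 (shut). In form: [[[x, y, z], [ax, ay, az], fingers], ...]. A call has 1 to 8 rows; each row is the pose to reach, as a shift and turn from the pose commanded when the call began, along the tool's axes at that moment; what a row does not reach only later rows make up. The controller multiplies each number of a shift by 0.25 m and each number of a turn by 90 degrees. A row lasts 1/10 s, in which the tool goes at most 50 mm and 8.59 degrees, less where a joint would pass 70% of its speed; a pose out of reach is approached as far as the arm can. A call with a number of a shift or a turn outside -1 to 1 is refused whole. A call with a gripper value outside its range is refused whole. The fingers move at their own pace and stop on an object; the grip force is fixed at half the most. Time passes only in rows, so rows that repeat a pose let the fingers close. It gives the time, the measured TCP pose, the force, the opening and the grip force at its end, in the units of the state.
- bot.get_state(): the state, without advancing time (a new reading comes with each control period).
- bot.capture(name): name is "scene" or "top" or "wrist"; returns the picture (384x512x3 uint8, red, green, blue); there is no depth.
- bot.camera_info(name): a dict with "mtx" (3x3 intrinsics, pixels), "R" (3x3) and "t" (3): a world point X has camera coordinates R X + t; the wrist camera has in their place "tool_from_camera" (4x4, takes a point from camera to tool coordinates, whose origin is the TCP and whose axes are the flange's). Camera axes: x right, y down, z forward; pixel columns grow to the right and rows downward; lengths in mm; the calibration is good to about 2 mm. A picture is of the moment at which its call begins: read the wrist's pose just before it. camera_info takes no time and is no camera call.
- bot.hand_in(): hands the job in; it is judged then, once.
The state is a dict: "clock": time; "joints": joint angles; "dq": joint speeds; "effort": joint torques, N m; "ee_pos": TCP position; "ee_rot": TCP orientation; "contact_force": force on the tool from outside, world axes, zero at the start; "torque": the same for the moment, N m; "opening": opening from 0.0 (shut) to 1.0 (fully open); "gripper_force": force on a finger pad.
Only numpy, scipy, OpenCV 4.12 (cv2) and the standard library are available. Lean on these libraries where they do the work, as an engineer would, in place of code of your own. Each camera call takes 0.05 s, during which the arm holds its last target. There are 200 camera calls.

## Working session

There is one attempt and no reset: what is moved stays moved. The work goes in short steps, Python scripts to look and compute and a tool call to move; the robot and the scene stay as the last step left them, time stands still between calls to the robot, and variables do not carry over. Pictures are saved under pics/ and viewed, at most 10 in all, crops included, and the job is handed in when it is done.

Besides the shell and the picture viewer there is one more tool, called after "Call:" as name(argument=value, ...), one argument or row to a line, values as JSON. jog_arm: Moves the arm, as the interface text tells. Its arguments: {"type":"object","properties":{"steps":{"type":"array","items":{"type":"array"}}},"required":["steps"]}

```bash
mkdir -p pics; python3 - <<'E'
from rig import bot
import cv2,numpy as np
s=bot.get_state();print(s)
for n in("scene","top"):
    im=bot.capture(n);cv2.imwrite(f"pics/{n}0.png",im[:,:,::-1])
    c=bot.camera_info(n);print(n,{k:np.round(v,3).tolist() if not isinstance(v,str) else v for k,v in c.items()})
print(bot.camera_info("wrist"))
E
```

```text
{'clock': 0.0, 'joints': array([-1.08822212,  0.68999537, -0.19447728,  1.56637943,  0.15730856,
        0.9025443 , -0.21510786]), 'dq': array([ 1.24726916e-03,  8.38032390e-04, -1.64099808e-03, -7.50215793e-04,
       -1.57171340e-04, -6.39724298e-05,  2.20603200e-03]), 'effort': array([-3.91061349e-04, -5.39609599e+01, -1.26683481e+00, -1.58540601e+01,
        9.05623776e-03,  9.50467918e-03,  2.03684050e-05]), 'ee_pos': array([270.95015535, 562.49760933, 249.46658234]), 'ee_rot': array([-1.28032869e-04,  2.22480549e-01,  9.74936648e-01, -9.59362879e-04]), 'contact_force': array([-0.46994579, -0.05910188,  0.95031321]), 'torque': array([-0.04876769, -0.01021869,  0.01199013]), 'gripper_force': 0.0, 'opening': 1.0016616043794602}
scene {'mtx': [[410.065, 0.0, 255.64], [0.0, 410.065, 192.416], [0.0, 0.0, 1.0]], 'R': [[0.718, -0.696, 0.012], [-0.359, -0.385, -0.85], [0.597, 0.606, -0.526]], 't': [-455.535, 292.822, 962.237]}
top {'mtx': [[387.03, 0.0, 253.48], [0.0, 387.03, 196.497], [0.0, 0.0, 1.0]], 'R': [[0.015, -1.0, -0.027], [-0.995, -0.012, -0.096], [0.095, 0.029, -0.995]], 't': [-19.178, 621.116, 1099.768]}
{'mtx': array([[302.7467629 ,   0.        , 258.13860711],
       [  0.        , 302.7467629 , 190.30799847],
       [  0.        ,   0.        ,   1.        ]]), 'tool_from_camera': array([[ 4.97325187e-04, -9.50047315e-01, -3.12105513e-01,
         7.91318825e+01],
       [ 9.99999858e-01,  4.12473759e-04,  3.37884225e-04,
        -1.58682026e+00],
       [-1.92270666e-04, -3.12105636e-01,  9.50047386e-01,
        -1.23388197e+02],
       [ 0.00000000e+00,  0.00000000e+00,  0.00000000e+00,
         1.00000000e+00]])}
```

View pics/scene0.png

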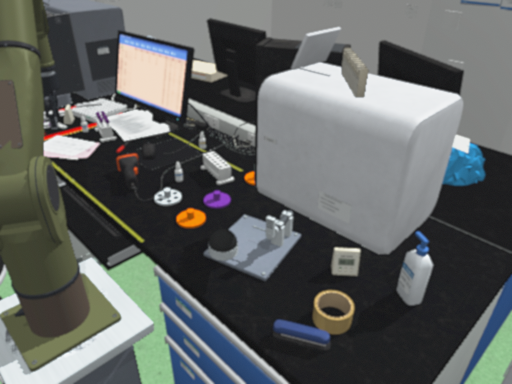

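View pics/top0.png

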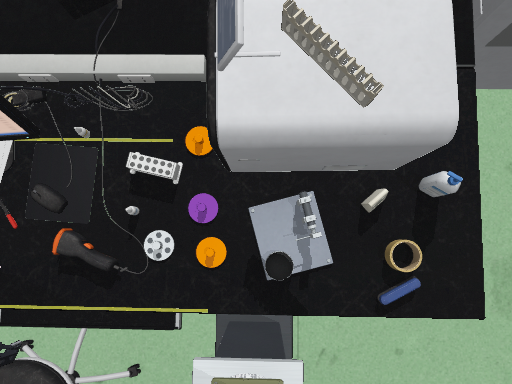

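The candidates in the top view are the grey aluminium disc with holes at (158,246), orange at (211,252) and (199,140), and purple at (203,208). The grey one fits: it is bare aluminium, while the coloured ones are look-alikes. The stand has its dome at (279,265) and its barrel near (307,210). I'll confirm with a crop.

```bash
python3 - <<'E'
import cv2,numpy as np
im=cv2.imread("pics/top0.png")
a=cv2.resize(im[205:285,115:235],None,fx=3.3,fy=3.3,interpolation=2)
b=cv2.resize(im[180:285,240:340],None,fx=4,fy=4,interpolation=2)
o=np.zeros((420,800,3),np.uint8);o[:a.shape[0],:a.shape[1]]=a;o[:420,400:800]=b
cv2.imwrite("pics/crop1.png",o)
E
```

```text
(no output)
```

View pics/crop1.png

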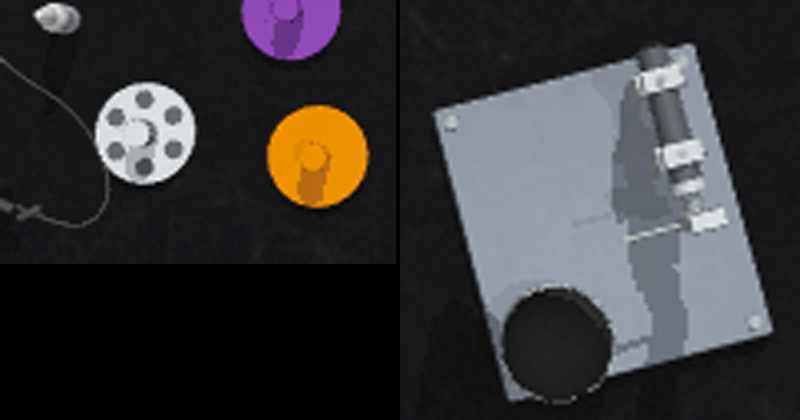

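The crop confirms the grey aluminium disc with holes, centred at about top pixel (159,245). It also shows the stand with its dome towards the robot and the grip tab at about (317,235), which pulls towards the robot. Next I'll measure these.

```bash
cat > h.py <<'E'
import numpy as np,cv2
from rig import bot
from scipy.spatial.transform import Rotation as Ro
def rot(s): q=s['ee_rot']; return Ro.from_quat([q[1],q[2],q[3],q[0]]).as_matrix()
def ray(n,px,z,s=None):
    c=bot.camera_info(n); d=np.linalg.inv(c['mtx'])@[px[0],px[1],1]
    if n=='wrist':
        T=np.array(c['tool_from_camera']);R=rot(s);o=R@T[:3,3]+s['ee_pos'];d=R@T[:3,:3]@d
    else: R=np.array(c['R']);o=-R.T@c['t'];d=R.T@d
    return o+d*(z-o[2])/d[2]
def proj(n,X,s=None):
    c=bot.camera_info(n)
    if n=='wrist':
        T=np.array(c['tool_from_camera']);p=rot(s).T@(np.array(X)-s['ee_pos']);p=T[:3,:3].T@(p-T[:3,3])
    else: p=np.array(c['R'])@X+c['t']
    p=np.array(c['mtx'])@p;return p[:2]/p[2]
def plan(pos,ydir=None):
    """tool-frame scaled shift & turn from now to world pos, tool down, tool y at angle ydir (deg)"""
    s=bot.get_state();R=rot(s);sh=R.T@(np.array(pos)-s['ee_pos'])/250
    if ydir is None: y=R[:,1].copy();y[2]=0;y/=np.linalg.norm(y)
    else: a=np.radians(ydir);y=np.array([np.cos(a),np.sin(a),0])
    z=np.array([0,0,-1.]);Rt=np.c_[np.cross(y,z),y,z]
    rv=Ro.from_matrix(R.T@Rt).as_rotvec()/(np.pi/2)
    print('shift',sh.round(4),'turn',rv.round(4))
E
python3 - <<'E'
from h import *
im=cv2.imread("pics/top0.png");hsv=cv2.cvtColor(im,cv2.COLOR_BGR2HSV)
m=np.zeros(im.shape[:2],np.uint8)
r=(slice(225,268),slice(138,180));m[r]=(im[r].max(2)>90)*255
c=max(cv2.findContours(m,0,1)[0],key=cv2.contourArea)
(x,y),rad=cv2.minEnclosingCircle(c);print('disc',x,y,rad,ray('top',(x,y),8).round(1))
g=np.zeros_like(m);r=(slice(180,290),slice(240,340));g[r]=(im[r].max(2)>80)*255
c=max(cv2.findContours(g,0,1)[0],key=cv2.contourArea);h=cv2.convexHull(c)
P=[ray('top',p,12)[:2] for p in [(248.2,208),(313.7,191.2),(333,262.5),(267.5,280)]]
P=np.array(P);print(P.round(1)); ux=(P[0]-P[3])+(P[1]-P[2]);yaw=np.degrees(np.arctan2(ux[1],ux[0]))
uy=(P[0]-P[1])+(P[3]-P[2]);print('yaw',yaw,np.degrees(np.arctan2(uy[1],uy[0]))-90)
a=np.radians(yaw);M=np.array([[np.cos(a),-np.sin(a)],[np.sin(a),np.cos(a)]])
O=P.mean(0)-M@[10,0];print('O',O);
for n,p in dict(dome=(-65,55),tab=(-5,-60)).items():print(n,O+M@p)
E
```

```text
disc 158.95237731933594 245.0 15.59015941619873 [475.9 267.3   8. ]
[[ 588.7    4.8]
 [ 640.9 -188.1]
 [ 433.6 -243.8]
 [ 380.2  -54.6]]
yaw 15.472823789097996 15.444981903601104
O [ 501.1852727  -123.09521878]
dome [423.86809068 -87.42936163]
tab [ 512.37336413 -182.25455118]
```

```bash
python3 -c "
from h import *
plan((476,267,160),15.5)"
```

```text
shift [-1.2518 -0.7088  0.3595] turn [-1.000e-03  5.000e-04  5.421e-01]
```

Call:
jog_arm(
  steps=[
    [[-0.17, -0.1, 0.05], [0, 0, 0.09], 0],
    [[-0.34, -0.2, 0.1], [0, 0, 0.18], 0],
    [[-0.5, -0.3, 0.15], [0, 0, 0.27], 0],
    [[-0.67, -0.4, 0.2], [0, 0, 0.36], 0],
    [[-0.83, -0.5, 0.25], [0, 0, 0.45], 0],
    [[-1, -0.6, 0.3], [0, 0, 0.542], 0.3],
    [[-1, -0.7, 0.36], [0, 0, 0.542], 0.3],
    [[-1, -0.7088, 0.36], [0, 0, 0.542], 0.3],
  ],
)

```text
clock: 0.9
ee_pos: [417.9, 289.2, 158.4]
ee_rot: [-0.0, 0.607, 0.794, -0.004]
contact_force: [-0.2, -0.2, -0.4]
opening: 0.698
gripper_force: 0.0
```

```bash
python3 -c "
from h import *
plan((476,267,160),15.47)"
```

```text
shift [-0.1466  0.2008 -0.007 ] turn [-0.0046  0.0034 -0.0031]
```

Call:
jog_arm(
  steps=[
    [[-0.07, 0.1, 0], [0, 0, 0], 0.3],
    [[-0.147, 0.2, 0], [0, 0, 0], 0.3],
    [[-0.147, 0.2, 0], [0, 0, 0], 0.3],
    [[-0.147, 0.2, 0], [0, 0, 0], 0.3],
  ],
)

```text
clock: 1.3
ee_pos: [477.5, 273.7, 160.3]
ee_rot: [-0.0, 0.605, 0.796, 0.0]
contact_force: [-1.4, 0.4, 0.3]
opening: 0.699
gripper_force: 0.0
```

```bash
cat >> h.py <<'E'
def wcap(name):
    s=bot.get_state();im=bot.capture('wrist')[:,:,::-1].copy();cv2.imwrite(f'pics/{name}.png',im);return s,im
E
python3 - <<'E'
from h import *
s,im=wcap('w1');print(s['ee_pos'],rot(s).round(4).tolist(),s['dq'].max())
E
```

```text
[477.52174744 273.68498237 160.30696349] [[-0.2674, 0.9636, -0.0002], [0.9636, 0.2674, 0.0008], [0.0009, -0.0, -1.0]] 0.029987007283451036
```

View pics/w1.png

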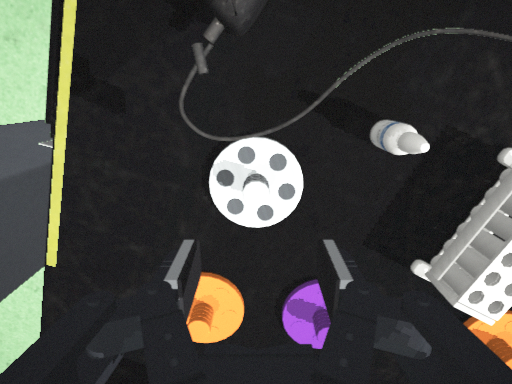

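The wrist view shows the disc centred at about (256,182) with its hub at (256,183). The orange and purple look-alikes are at the bottom, clear of it.

```bash
cat >> h.py <<'E'
def disc_fit(im,box,thr=150):
    x0,x1,y0,y1=box;m=np.zeros(im.shape[:2],np.uint8);m[y0:y1,x0:x1]=(im[y0:y1,x0:x1].min(2)>thr)*255
    c=max(cv2.findContours(m,0,1)[0],key=cv2.contourArea);h=cv2.convexHull(c).astype(np.float32)
    return cv2.fitEllipse(h),h[:,0]
E
python3 - <<'E'
from h import *
im=cv2.imread('pics/w1.png');s=bot.get_state()
e,h=disc_fit(im,(190,320,120,240),120);print(e)
W=np.array([ray('wrist',p,8,s)[:2] for p in h]);(c,r)=cv2.minEnclosingCircle(W.astype(np.float32));print(c,r)
A=np.c_[2*W,np.ones(len(W))];q=np.linalg.lstsq(A,(W**2).sum(1),rcond=None)[0];print(q[:2],np.sqrt(q[2]+q[:2]@q[:2]))
print(rot(s).T@(np.r_[q[:2],8]-s['ee_pos']))
plan((*q[:2],60))
plan((*q[:2],30))
E
```

```text
((255.80845642089844, 181.95762634277344), (90.81757354736328, 94.52745819091797), 91.9276123046875)
(475.70550537109375, 267.858642578125) 45.22949981689453
[475.60816734 267.77812618] 45.0054069366695
[ -6.07264236  -2.44336958 152.23917169]
shift [-0.0241 -0.01    0.401 ] turn [-0.0006 -0.0007 -0.    ]
shift [-0.0242 -0.0099  0.521 ] turn [-0.0006 -0.0007 -0.    ]
```

Call:
jog_arm(
  steps=[
    [[-0.024, -0.01, 0.15], [0, 0, 0], 0.45],
    [[-0.024, -0.01, 0.3], [0, 0, 0], 0.45],
    [[-0.024, -0.01, 0.4], [0, 0, 0], 0.45],
    [[-0.024, -0.01, 0.48], [0, 0, 0], 0.45],
    [[-0.024, -0.01, 0.517], [0, 0, 0], 0.45],
    [[-0.024, -0.01, 0.517], [0, 0, 0], 0.5],
    [[-0.024, -0.01, 0.517], [0, 0, 0], 0.5],
  ],
)

```text
clock: 2.05
ee_pos: [476.6, 267.3, 31.8]
ee_rot: [-0.0, 0.605, 0.796, 0.0]
contact_force: [0.8, -0.7, -0.0]
opening: 0.5
gripper_force: 0.0
```

Call:
jog_arm(
  steps=[
    [[0, 0, 0], [0, 0, 0], 0.6],
    [[0, 0, 0], [0, 0, 0], 0.7],
    [[0, 0, 0], [0, 0, 0], 0.9],
    [[0, 0, 0], [0, 0, 0], 1],
    [[0, 0, 0], [0, 0, 0], 1],
    [[0, 0, 0], [0, 0, 0], 1],
  ],
)

```text
clock: 2.65
ee_pos: [477.2, 266.9, 32.3]
ee_rot: [0.0, 0.605, 0.796, 0.001]
contact_force: [-1.4, 0.2, 6.2]
opening: 0.26
gripper_force: 58.4
```

```bash
python3 -c "
from h import *
s,im=wcap('w2');print(rot(s).round(4).tolist(),s)
plan((475,267,160))"
```

```text
[[-0.2673, 0.9636, 0.0014], [0.9636, 0.2673, 0.0011], [0.0007, 0.0016, -1.0]] {'clock': 2.65, 'joints': array([-0.58869635,  0.93861222, -0.0092894 ,  1.93932365,  0.02849028,
        0.26204071, -0.35111946]), 'dq': array([-9.73263177e-04,  9.14484676e-04, -7.48748867e-04,  1.15126749e-04,
        8.65359493e-05, -7.37022641e-04, -5.98906209e-04]), 'effort': array([ 1.45162214e-01, -5.06858253e+01,  1.55715544e+00, -5.25896072e+00,
        3.09276790e-02, -2.44138772e-01, -6.94109156e-03]), 'ee_pos': array([477.21276678, 266.8905088 ,  32.25783591]), 'ee_rot': array([2.24494911e-04, 6.05275678e-01, 7.96015449e-01, 8.41528469e-04]), 'contact_force': array([-1.37957897,  0.22887083,  6.22565328]), 'torque': array([-0.01439585,  0.18860451, -0.01460115]), 'gripper_force': 58.43375265598297, 'opening': 0.2599187433553235}
shift [ 0.0032 -0.0076 -0.511 ] turn [ 0.001  -0.0004  0.    ]
```

Call:
jog_arm(
  steps=[
    [[0, 0, -0.08], [0, 0, 0], 1],
    [[0, 0, -0.2], [0, 0, 0], 1],
    [[0, 0, -0.34], [0, 0, 0], 1],
    [[-0.06, -0.02, -0.48], [0, 0, 0], 1],
    [[-0.18, -0.06, -0.61], [0, 0, 0], 1],
    [[-0.33, -0.12, -0.67], [0, 0, 0], 1],
    [[-0.48, -0.17, -0.67], [0, 0, 0], 1],
    [[-0.63, -0.22, -0.67], [0, 0, 0], 1],
  ],
)

```text
clock: 3.5
ee_pos: [465.8, 98.6, 199.7]
ee_rot: [0.001, 0.605, 0.796, 0.001]
contact_force: [0.1, 0.2, -1.8]
opening: 0.262
gripper_force: 58.9
```

```bash
python3 -c "
from h import *
plan((445,-163.5,200),15.47)"
```

```text
shift [-0.9879 -0.3609 -0.0018] turn [0.0014 0.0001 0.0006]
```

Call:
jog_arm(
  steps=[
    [[-0.15, -0.055, 0], [0, 0, 0], 1],
    [[-0.3, -0.11, 0], [0, 0, 0], 1],
    [[-0.45, -0.165, 0], [0, 0, 0], 1],
    [[-0.6, -0.22, 0], [0, 0, 0], 1],
    [[-0.75, -0.275, 0], [0, 0, 0], 1],
    [[-0.88, -0.32, 0], [0, 0, 0], 1],
    [[-0.96, -0.35, 0], [0, 0, 0], 1],
    [[-0.988, -0.361, 0], [0, 0, 0], 1],
  ],
)

```text
clock: 4.3
ee_pos: [444.0, -165.1, 198.8]
ee_rot: [0.0, 0.607, 0.795, -0.001]
contact_force: [-0.3, 0.1, -1.6]
opening: 0.257
gripper_force: 58.9
```

Call:
jog_arm(
  steps=[
    [[0, 0, 0], [0, 0, 0], 1],
    [[0, 0, 0], [0, 0, 0], 1],
  ],
)

```text
clock: 4.5
ee_pos: [445.1, -160.5, 198.6]
ee_rot: [-0.0, 0.604, 0.797, 0.001]
contact_force: [0.0, -0.4, -0.8]
opening: 0.256
gripper_force: 58.9
```

```bash
python3 -c "
from h import *
s,im=wcap('w3');print(s['ee_pos'],rot(s).round(4).tolist(),s['contact_force'],s['torque'])"
```

```text
[ 445.11672194 -160.50396199  198.64119415] [[-0.2692, 0.9631, 0.0002], [0.9631, 0.2692, 0.0011], [0.001, 0.0005, -1.0]] [ 0.02590864 -0.40502157 -0.80569463] [ 0.08919973 -0.00948465 -0.02881964]
```

View pics/w3.png

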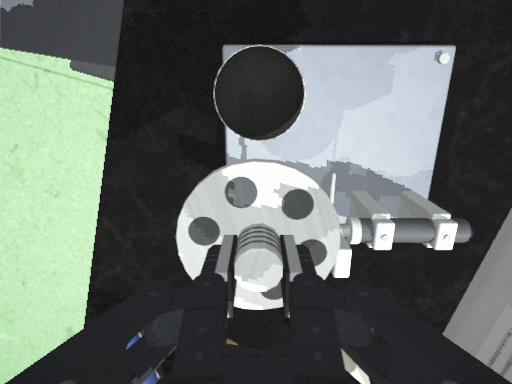

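The picture shows the dome as a dark circle centred at about (259,92) with radius about 45. The held disc is centred at about (258,234), and the tab is near (342,262) with the needle at (333,190). I'll fit both circles.

```bash
cat >> h.py <<'E'
from scipy.optimize import least_squares
def radial(im,c,angs,r0,r1,thr,up):
    g=cv2.GaussianBlur(im,(3,3),0).max(2).astype(float);out=[]
    for a in angs:
        r=np.arange(r0,r1,.25);v=cv2.remap(g.astype(np.float32),(c[0]+r*np.cos(a)).astype(np.float32)[None],(c[1]+r*np.sin(a)).astype(np.float32)[None],1)[0]
        i=np.argmax(v>thr if up else v<thr)
        if i: out.append((c[0]+r[i]*np.cos(a),c[1]+r[i]*np.sin(a)))
    return out
def circ(W,R=None):
    W=np.array(W)[:,:2]
    f=(lambda p:np.hypot(*(W-p[:2]).T)-(p[2] if R is None else R))
    x0=[*W.mean(0)]+([40] if R is None else [])
    q=least_squares(f,x0,loss='soft_l1',f_scale=.5);return q.x,np.std(f(q.x))
E
python3 - <<'E'
from h import *
im=cv2.imread('pics/w3.png');s=bot.get_state();R=rot(s)
p=radial(im,(259,92),np.linspace(0,2*np.pi,90),25,60,70,True)
W=[ray('wrist',q,40,s) for q in p]
d,e=circ(W);print('dome',d,e,len(p));dt=R.T@(np.r_[d[:2],80]-s['ee_pos']);print('tool',dt)
# disc in tool frame: plane z tool=24.3
p=radial(im,(258,234),np.radians(np.r_[170:370:3]),60,100,110,False)
W=[ray('wrist',q,s['ee_pos'][2]-24.3,s) for q in p]
for RR in(None,45):
    c,e=circ(W,RR);print('disc',c,e,len(p));print('tool',R.T@(np.r_[c[:2],s['ee_pos'][2]-24.3]-s['ee_pos']))
E
```

```text
dome [425.2756555  -87.65147413  39.00088815] 0.18452687394336692 90
tool [ 75.13203289   0.32072281 118.70334712]
disc [ 476.92030688 -169.21198529   77.7748778 ] 1.476358785909848 25
tool [-17.24843698  28.07294163  24.29726823]
disc [ 448.84670105 -148.50440649] 2.8806693570856314 25
tool [10.27054256  6.63380332 24.31392372]
```

```bash
python3 - <<'E'
from h import *
im=cv2.imread('pics/w3.png');s=bot.get_state();R=rot(s);T=s['ee_pos']
g=cv2.GaussianBlur(im,(3,3),0).min(2).astype(np.float32)
c0=np.array([0,0,24.3]);pts=[]
for a in np.radians(np.r_[-100:101:4]):   # tool-frame angle about +x (image up)
    rr=np.arange(40,50,.2)
    P=np.array([proj('wrist',T+R@[r*np.cos(a),r*np.sin(a),24.3],s) for r in rr]).astype(np.float32)
    v=cv2.remap(g,P[:,0][None],P[:,1][None],1)[0];d=v[5:]-v[:-5];i=d.argmin()
    if d[i]<-15: pts.append((rr[i+2]*np.cos(a),rr[i+2]*np.sin(a),np.degrees(a),d[i]))
pts=np.array(pts)
for RR in(None,45):
    c,e=circ(pts,RR);r=np.hypot(*(pts[:,:2]-c[:2]).T)-45;print(c,e,len(pts))
k=abs(r)<1;print(circ(pts[k],45),k.sum(),circ(pts[k]))
print(np.c_[pts[:,2],r][::3].round(1).tolist())
E
```

```text
[ 0.54419212 -0.28030899 44.54598987] 1.1387505291409514 49
[ 0.000701   -0.12756041] 1.093775832775497 49
(array([-0.07327202, -0.25760805]), np.float64(0.39353776647503935)) 44 (array([ 0.69793743, -0.41385615, 44.36607126]), np.float64(0.29355502629797053))
[[-100.0, -0.1], [-88.0, -0.3], [-76.0, -0.3], [-64.0, -0.3], [-52.0, -0.1], [-40.0, 0.3], [-28.0, 1.1], [-16.0, 0.2], [-4.0, -0.0], [8.0, 0.0], [20.0, -0.2], [32.0, -0.3], [44.0, -0.7], [56.0, 1.5], [68.0, -0.3], [80.0, 0.3], [92.0, 4.3]]
```

Call:
jog_arm(
  steps=[
    [[0.08, 0, 0.02], [0, 0, 0], 1],
    [[0.18, 0, 0.06], [0, 0, 0], 1],
    [[0.26, 0.002, 0.12], [0, 0, 0], 1],
    [[0.299, 0.002, 0.2], [0, 0, 0], 1],
    [[0.299, 0.002, 0.26], [0, 0, 0], 1],
    [[0.299, 0.002, 0.29], [0, 0, 0], 1],
    [[0.299, 0.002, 0.3], [0, 0, 0], 1],
    [[0.299, 0.002, 0.3], [0, 0, 0], 1],
  ],
)

```text
clock: 5.35
ee_pos: [425.6, -89.6, 123.6]
ee_rot: [0.0, 0.605, 0.796, 0.0]
contact_force: [0.4, -0.2, -1.4]
opening: 0.257
gripper_force: 58.9
```

Call:
jog_arm(
  steps=[
    [[0, 0, 0], [0, 0, 0], 1],
    [[0, 0, 0], [0, 0, 0], 1],
  ],
)

```text
clock: 5.55
ee_pos: [425.8, -90.1, 124.1]
ee_rot: [0.001, 0.605, 0.796, 0.0]
contact_force: [-0.2, 0.2, -1.6]
opening: 0.261
gripper_force: 58.9
```

```bash
python3 - <<'E'
from h import *
s=bot.get_state();R=rot(s)
print(s['ee_pos'],s['contact_force'],R.round(4).tolist())
tgt=np.array([425.28,-87.65,112.3])-R@[.3,-.3,0]
plan(tgt,15.47)
im=bot.capture('scene')[:,:,::-1];u=proj('scene',(425,-88,85));print(u);x,y=u.astype(int)
cv2.imwrite('pics/s2.png',cv2.resize(im[y-50:y+50,x-55:x+75],None,fx=5,fy=5,interpolation=2))
E
```

```text
[425.81045873 -90.11388676 124.06887589] [-0.18304657  0.1956335  -1.60401645] [[-0.267, 0.9637, 0.0013], [0.9637, 0.267, -0.0], [-0.0004, 0.0013, -1.0]]
shift [0.0089 0.0017 0.0471] turn [0.0008 0.0003 0.0001]
[223.27560913 229.79894632]
```

View pics/s2.png

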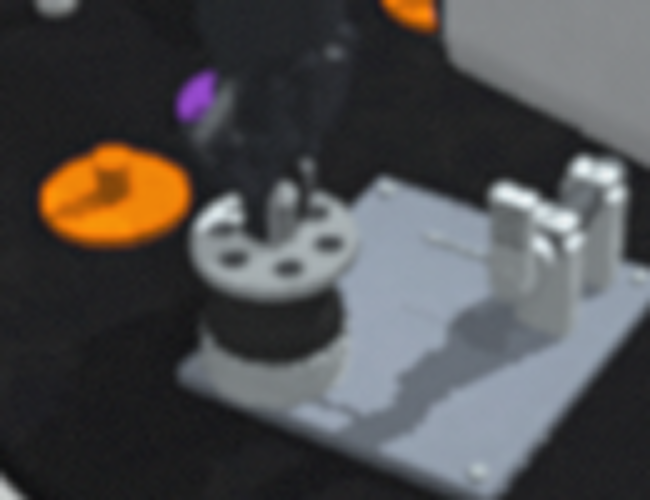

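The disc hovers level over the dome, about 12 mm up. I'll correct the 2 mm offset and lower it.

Call:
jog_arm(
  steps=[
    [[0.009, 0.002, 0], [0, 0, 0], 1],
    [[0.009, 0.002, 0.015], [0, 0, 0], 1],
    [[0.009, 0.002, 0.03], [0, 0, 0], 1],
    [[0.009, 0.002, 0.04], [0, 0, 0], 1],
    [[0.009, 0.002, 0.04], [0, 0, 0], 1],
    [[0.009, 0.002, 0.04], [0, 0, 0], 1],
    [[0.009, 0.002, 0.04], [0, 0, 0], 1],
  ],
)

```text
clock: 6.3
ee_pos: [425.3, -87.6, 113.5]
ee_rot: [-0.0, 0.605, 0.796, 0.0]
contact_force: [-0.6, -0.8, -0.7]
opening: 0.255
gripper_force: 58.9
```

```bash
python3 - <<'E'
from h import *
for i in range(4):
    s=bot.get_state();print(s['clock'],s['ee_pos'],s['contact_force'])
    bot.capture('top')
R=rot(s);tgt=np.array([425.28,-87.65,112.3])-R@[.3,-.3,0]
plan(tgt,15.47)
E
```

```text
6.3 [425.30051087 -87.64820616 113.51935262] [-0.61452575 -0.83016197 -0.66212283]
6.35 [425.32083874 -87.66116112 113.57228642] [ 0.23803521 -0.23343234 -1.7824068 ]
6.4 [425.34333858 -87.63603325 113.58616163] [-0.80660058 -0.79194918 -1.47280523]
6.45 [425.32834731 -87.62466058 113.60226948] [ 0.2640187  -0.34934101 -1.57377648]
shift [-0.0012  0.001   0.0052] turn [0.0001 0.     0.0004]
```

Call:
jog_arm(
  steps=[
    [[-0.001, 0.001, 0.003], [0, 0, 0], 1],
    [[-0.001, 0.001, 0.005], [0, 0, 0], 1],
    [[-0.001, 0.001, 0.005], [0, 0, 0], 1],
  ],
)

```text
clock: 6.8
ee_pos: [425.7, -87.8, 112.2]
ee_rot: [0.0, 0.605, 0.796, 0.0]
contact_force: [0.5, 0.0, -1.4]
opening: 0.258
gripper_force: 58.9
```

Call:
jog_arm(
  steps=[
    [[0, 0, 0.001], [0, 0, 0], 1],
    [[0, 0, 0.002], [0, 0, 0], 1],
    [[0, 0, 0.003], [0, 0, 0], 1],
    [[0, 0, 0.003], [0, 0, 0], 1],
  ],
)

```text
clock: 7.2
ee_pos: [425.7, -87.8, 112.0]
ee_rot: [0.0, 0.605, 0.796, 0.0]
contact_force: [-1.1, -0.1, 8.4]
opening: 0.257
gripper_force: 59.7
```

Call:
jog_arm(
  steps=[
    [[0, 0, -0.002], [0, 0, 0], 1],
    [[0, 0, -0.002], [0, 0, 0], 1],
    [[0, 0, -0.002], [0, 0, 0], 0.72],
    [[0, 0, -0.002], [0, 0, 0], 0.68],
    [[0, 0, -0.002], [0, 0, 0], 0.64],
    [[0, 0, -0.002], [0, 0, 0], 0.6],
    [[0, 0, -0.002], [0, 0, 0], 0.55],
    [[0, 0, -0.002], [0, 0, 0], 0.5],
  ],
)

```text
clock: 8.0
ee_pos: [425.6, -87.8, 112.0]
ee_rot: [-0.0, 0.605, 0.796, 0.0]
contact_force: [0.1, 0.0, -0.1]
opening: 0.497
gripper_force: 0.0
```

```bash
python3 - <<'E'
from h import *
s,wi=wcap('w4');print(s['ee_pos'],s['contact_force'])
im=bot.capture('scene')[:,:,::-1];x,y=223,229
a=cv2.resize(im[y-40:y+40,x-40:x+40],(400,400),interpolation=2)
b=cv2.resize(wi[130:350,150:370],(400,400),interpolation=2)
cv2.imwrite('pics/p5.png',np.hstack([a,b]))
E
```

```text
[425.60785153 -87.76957019 112.00908171] [ 0.05922     0.00294368 -0.05585793]
```

View pics/p5.png

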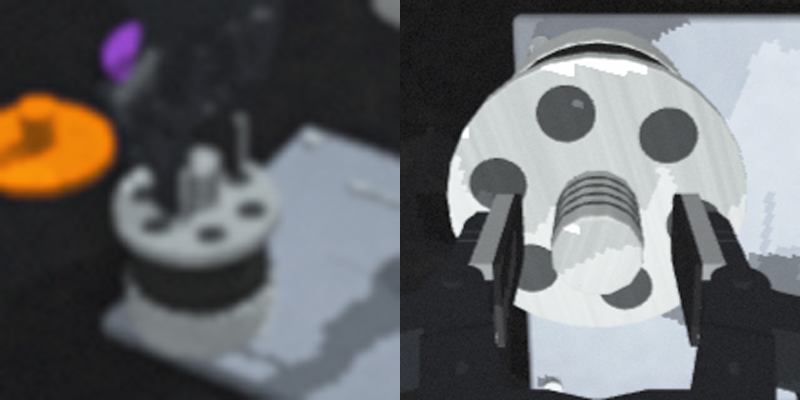

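Left: the scene view shows the disc on the dome, released and near level. Right: the wrist view shows it free between the fingers, centred at about (258,234). I'll rise to the same relative view as w1 to check the tilt.

Call:
jog_arm(
  steps=[
    [[0, 0, -0.02], [0, 0, 0], 0.45],
    [[0, 0, -0.07], [0, 0, 0], 0.45],
    [[0, 0, -0.15], [0, 0, 0], 0.45],
    [[0, 0, -0.26], [0, 0, 0], 0.45],
    [[0.02, 0.01, -0.39], [0, 0, 0], 0.3],
    [[0.025, 0.01, -0.5], [0, 0, 0], 0.3],
    [[0.025, 0.01, -0.513], [0, 0, 0], 0.3],
    [[0.025, 0.01, -0.513], [0, 0, 0], 0.3],
  ],
)

```text
clock: 8.9
ee_pos: [426.6, -81.2, 241.0]
ee_rot: [0.001, 0.605, 0.796, 0.0]
contact_force: [-0.1, 0.2, -0.1]
opening: 0.697
gripper_force: 0.0
```

Call:
jog_arm(
  steps=[
    [[0, 0, 0], [0, 0, 0], 0.3],
    [[0, 0, 0], [0, 0, 0], 0.3],
    [[0, 0, 0], [0, 0, 0], 0.3],
  ],
)

```text
clock: 9.2
ee_pos: [425.8, -81.0, 239.4]
ee_rot: [-0.001, 0.605, 0.796, -0.001]
contact_force: [-0.4, -0.0, -0.3]
opening: 0.696
gripper_force: 0.0
```

```bash
python3 - <<'E'
from h import *
s,wi=wcap('w5');print(s['ee_pos'],rot(s).round(4).tolist())
a=cv2.imread('pics/w1.png')
f=lambda i:cv2.resize(i[120:320,170:350],(360,400),interpolation=2)
cv2.imwrite('pics/p6.png',np.hstack([f(a),f(wi)]))
E
```

```text
[425.76042667 -81.04844433 239.38727389] [[-0.2674, 0.9636, -0.0022], [0.9636, 0.2674, 0.0003], [0.0009, -0.002, -1.0]]
```

View pics/p6.png

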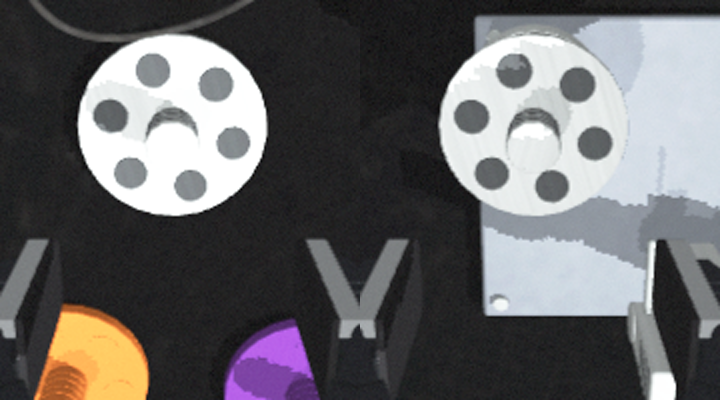

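The two relative views, table (left, disc at (172,125)) and dome (right, at (533,125)), look practically identical. I'll check the tilt numerically from the six holes.

```bash
python3 - <<'E'
from h import *
K=np.array(bot.camera_info('wrist')['mtx']);S={}
def holes(n,thr):
    im=cv2.imread(f'pics/{n}.png');g=cv2.resize(im,None,fx=4,fy=4,interpolation=2).max(2)
    m=(g<thr).astype(np.uint8);k,l,st,ce=cv2.connectedComponentsWithStats(m)
    C=[((ce[i]-1.5)/4,st[i][4]/16) for i in range(1,k) if 100<st[i][4]/16<400 and np.hypot(*((ce[i]-1.5)/4-[256,182]))<45]
    return sorted(C,key=lambda c:np.arctan2(*(c[0]-[256,182])[::-1]))
for n in('w1','w5'):
    for t in(150,165):
        H=holes(n,t);print(n,t,len(H),[(c.round(1).tolist(),round(a)) for c,a in H])
        if len(H)==6:
            P=np.array([c for c,_ in H]);ang=np.radians(60*np.arange(6));O=np.c_[30*np.cos(ang),30*np.sin(ang),0*ang]
            ok,r,tv=cv2.solvePnP(O,P,K,None,flags=cv2.SOLVEPNP_ITERATIVE);N=cv2.Rodrigues(r)[0][:,2]
            if N[2]<0:N=-N
            print('normal deg',np.degrees(N[:2]).round(2),tv.ravel().round(1))
E
```

```text
w1 150 7 [([225.0, 177.4], 213), ([254.7, 178.6], 136), ([246.1, 154.6], 196), ([277.5, 161.7], 199), ([286.3, 191.0], 180), ([264.8, 212.1], 168), ([234.9, 205.8], 170)]
w1 165 7 [([225.0, 177.5], 223), ([246.0, 154.7], 212), ([254.9, 178.8], 152), ([277.5, 161.8], 213), ([286.2, 191.0], 192), ([264.8, 212.2], 178), ([234.8, 205.9], 182)]
w5 150 7 [([225.3, 177.8], 224), ([246.9, 155.2], 228), ([257.0, 179.3], 159), ([278.2, 162.0], 239), ([287.0, 191.3], 218), ([265.5, 212.6], 204), ([235.4, 206.2], 207)]
w5 165 7 [([225.3, 177.9], 232), ([246.8, 155.1], 242), ([257.0, 179.4], 176), ([278.2, 162.0], 249), ([287.0, 191.3], 227), ([265.5, 212.6], 212), ([235.4, 206.3], 215)]
```

The holes match to within about 0.3 px after a uniform shift, so the disc is level. Next is the tab.

Call:
jog_arm(
  steps=[
    [[-0.08, 0.04, 0], [0, 0, 0], 0.3],
    [[-0.2, 0.1, 0], [0, 0, 0], 0.3],
    [[-0.32, 0.15, 0], [0, 0, 0], 0.3],
    [[-0.42, 0.2, 0], [0, 0, 0], 0.3],
    [[-0.48, 0.228, 0], [0, 0, 0], 0.3],
    [[-0.48, 0.228, 0], [0, 0, 0], 0.3],
    [[-0.48, 0.228, 0], [0, 0, 0], 0.3],
    [[-0.48, 0.228, 0], [0, 0, 0], 0.3],
  ],
)

```text
clock: 10.05
ee_pos: [512.4, -180.2, 239.9]
ee_rot: [-0.001, 0.605, 0.796, -0.0]
contact_force: [-0.8, 0.1, 0.7]
opening: 0.699
gripper_force: 0.0
```

Call:
jog_arm(
  steps=[
    [[0, 0, 0], [0, 0, 0], 0.3],
    [[0, 0, 0], [0, 0, 0], 0.3],
  ],
)

```text
clock: 10.25
ee_pos: [513.0, -180.8, 240.4]
ee_rot: [-0.0, 0.605, 0.796, 0.0]
contact_force: [-0.3, -0.5, -0.3]
opening: 0.698
gripper_force: 0.0
```

```bash
python3 - <<'E'
from h import *
s,wi=wcap('w6');print(s['ee_pos'],rot(s).round(4).tolist(),proj('wrist',(512.4,-182.3,132),s))
E
```

```text
[ 513.03281536 -180.75880065  240.3774383 ] [[-0.2684, 0.9633, -0.0003], [0.9633, 0.2684, 0.0003], [0.0003, -0.0002, -1.0]] [257.18672145 194.44721061]
```

View pics/w6.png

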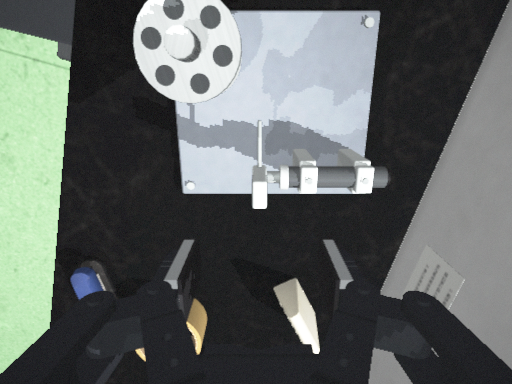

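The tab's top face is at about cols 252–267, rows 179–208, centred near (259.5,193), which agrees with the prediction (257,194). The disc sits level on the dome at (187,48).

```bash
python3 - <<'E'
from h import *
im=cv2.imread('pics/w6.png').min(2);s=bot.get_state()
print(im[196:212:2,246:272:1].tolist()) if 0 else None
for r in (185,190,200,205):
    v=im[r,240:280].astype(int);print(r,v.tolist())
print(im[170:214,259].tolist())
X=ray('wrist',(259.5,193),132,s);print(X,rot(s).T@(X-s['ee_pos']));plan((X[0],X[1],150));plan((X[0],X[1],117))
E
```

```text
185 [209, 210, 209, 207, 210, 210, 208, 206, 209, 208, 210, 177, 162, 238, 254, 255, 255, 255, 255, 255, 255, 255, 255, 255, 255, 255, 252, 188, 207, 208, 208, 207, 206, 206, 209, 206, 205, 206, 196, 165]
190 [209, 211, 210, 210, 208, 209, 208, 210, 208, 212, 209, 181, 163, 240, 254, 255, 254, 254, 254, 254, 255, 255, 255, 255, 255, 255, 252, 186, 207, 207, 204, 208, 206, 208, 204, 208, 209, 205, 206, 207]
200 [35, 28, 33, 38, 24, 33, 32, 29, 37, 34, 28, 58, 150, 236, 254, 255, 255, 255, 255, 255, 255, 255, 255, 255, 255, 255, 252, 102, 29, 37, 36, 37, 36, 35, 30, 38, 31, 30, 35, 33]
205 [33, 32, 33, 31, 33, 31, 33, 31, 30, 30, 27, 49, 151, 239, 254, 255, 255, 255, 255, 255, 255, 255, 255, 255, 255, 255, 251, 80, 35, 35, 33, 32, 34, 31, 29, 32, 36, 30, 32, 34]
[148, 147, 146, 146, 147, 148, 146, 147, 145, 141, 149, 188, 245, 254, 255, 255, 255, 255, 255, 255, 254, 254, 255, 255, 255, 255, 255, 255, 255, 255, 255, 255, 255, 255, 255, 255, 255, 255, 250, 35, 24, 40, 32, 38]
[ 514.01054304 -180.81790183  132.        ] [ -0.12194645   0.86515274 108.39765525]
shift [-0.0005  0.0035  0.3616] turn [ 0.     -0.0001  0.    ]
shift [-0.0005  0.0035  0.4936] turn [ 0.     -0.0001  0.    ]
```

Call:
jog_arm(
  steps=[
    [[-0.005, 0.004, 0.1], [0, 0, 0], 0.45],
    [[-0.005, 0.004, 0.24], [0, 0, 0], 0.45],
    [[-0.005, 0.004, 0.36], [0, 0, 0], 0.45],
    [[-0.005, 0.004, 0.44], [0, 0, 0], 0.45],
    [[-0.005, 0.004, 0.485], [0, 0, 0], 0.45],
    [[-0.005, 0.004, 0.485], [0, 0, 0], 0.45],
    [[-0.005, 0.004, 0.485], [0, 0, 0], 0.45],
  ],
)

```text
clock: 11.0
ee_pos: [515.1, -182.5, 119.7]
ee_rot: [0.0, 0.605, 0.796, 0.0]
contact_force: [-0.3, 0.1, 0.2]
opening: 0.549
gripper_force: 0.0
```

Call:
jog_arm(
  steps=[
    [[0, 0, 0], [0, 0, 0], 0.6],
    [[0, 0, 0], [0, 0, 0], 0.7],
    [[0, 0, 0], [0, 0, 0], 0.8],
    [[0, 0, 0], [0, 0, 0], 0.9],
    [[0, 0, 0], [0, 0, 0], 1],
    [[0, 0, 0], [0, 0, 0], 1],
    [[0, 0, 0], [0, 0, 0], 1],
  ],
)

```text
clock: 11.7
ee_pos: [514.5, -182.7, 119.8]
ee_rot: [0.0, 0.605, 0.796, -0.0]
contact_force: [-1.0, -0.3, 5.5]
opening: 0.131
gripper_force: 58.5
```

```bash
python3 - <<'E'
from h import *
s,im=wcap('w7');print(s['ee_pos'],rot(s).round(4).tolist(),s['contact_force'],s['torque'])
a=np.radians(15.47);plan(s['ee_pos']-60*np.array([np.cos(a),np.sin(a),0]),15.47)
E
```

```text
[ 514.51842341 -182.68347498  119.79168564] [[-0.2672, 0.9636, 0.0002], [0.9636, 0.2672, -0.0004], [-0.0005, 0.0001, -1.0]] [-0.98777119 -0.27381066  5.46265128] [ 0.02381065  0.26126666 -0.00276308]
shift [ 1.000e-04 -2.399e-01 -1.000e-04] turn [0.     0.0003 0.0003]
```

Call:
jog_arm(
  steps=[
    [[0, -0.03, 0], [0, 0, 0], 1],
    [[0, -0.07, 0], [0, 0, 0], 1],
    [[0, -0.11, 0], [0, 0, 0], 1],
    [[0, -0.15, 0], [0, 0, 0], 1],
    [[0, -0.19, 0], [0, 0, 0], 1],
    [[0, -0.22, 0], [0, 0, 0], 1],
    [[0, -0.24, 0], [0, 0, 0], 1],
    [[0, -0.24, 0], [0, 0, 0], 1],
  ],
)

```text
clock: 12.55
ee_pos: [460.2, -197.8, 119.8]
ee_rot: [0.003, 0.605, 0.796, 0.003]
contact_force: [7.7, 2.9, 0.0]
opening: 0.136
gripper_force: 58.9
```

Call:
jog_arm(
  steps=[
    [[0, 0, 0], [0, 0, 0], 1],
    [[0, 0, 0], [0, 0, 0], 1],
    [[0, 0, 0], [0, 0, 0], 1],
  ],
)

```text
clock: 12.85
ee_pos: [460.9, -197.6, 119.8]
ee_rot: [0.003, 0.605, 0.797, 0.003]
contact_force: [7.9, 1.7, 0.1]
opening: 0.133
gripper_force: 58.9
```

```bash
python3 - <<'E'
from h import *
s,im=wcap('w8');print(s['ee_pos'],s['contact_force'],np.linalg.norm((s['ee_pos']-[514.52,-182.68,119.8])[:2]))
m=(455+np.cos(np.radians(15.5))*48,-197+.267*48,75)
u=proj('wrist',(503,-184,81),s);print(u)
t=bot.capture('scene')[:,:,::-1];v=proj('scene',(503,-184,75));print(v);x,y=v.astype(int)
a=cv2.resize(t[y-50:y+50,x-60:x+40],(400,400),interpolation=2)
b=cv2.resize(im[0:300,110:410],(400,400),interpolation=2)
cv2.imwrite('pics/p9.png',np.hstack([a,b]))
E
```

```text
[ 460.8785956  -197.61199018  119.79000128] [7.90077105 1.69470908 0.09863525] 55.68091770338435
[333.12459784 227.52985039]
[268.35478787 236.45434545]
```

View pics/p9.png

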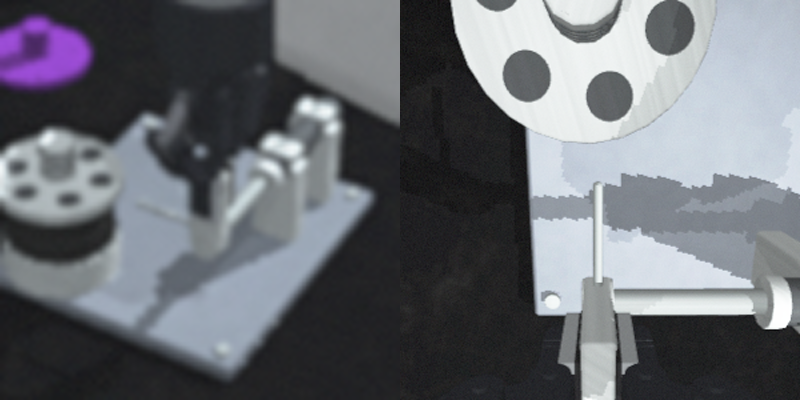

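The rod is out about 55.7 mm and the ring is not yet showing at the mouth, at (765,300) in the right panel. The disc is still balanced. I'll pull the remaining 4.3 mm.

Call:
jog_arm(
  steps=[
    [[0, -0.01, 0], [0, 0, 0], 1],
    [[0, -0.019, 0], [0, 0, 0], 1],
    [[0, -0.019, 0], [0, 0, 0], 1],
    [[0, -0.019, 0], [0, 0, 0], 1],
    [[0, -0.019, 0], [0, 0, 0], 1],
    [[0, -0.019, 0], [0, 0, 0], 1],
  ],
)

```text
clock: 13.55
ee_pos: [456.6, -198.8, 119.8]
ee_rot: [0.003, 0.604, 0.797, 0.003]
contact_force: [8.7, 2.2, 0.7]
opening: 0.13
gripper_force: 58.9
```

```bash
python3 - <<'E'
from h import *
s,im=wcap('w9');print(s['ee_pos'],s['contact_force'],np.linalg.norm((s['ee_pos']-[514.52,-182.68,119.8])[:2]))
a=cv2.resize(im[190:260,330:430],(800,560),interpolation=2)
cv2.imwrite('pics/p10.png',a)
E
```

```text
[ 456.60519478 -198.79761621  119.79362873] [8.72746373 2.15084901 0.6682639 ] 60.11574017068515
```

View pics/p10.png

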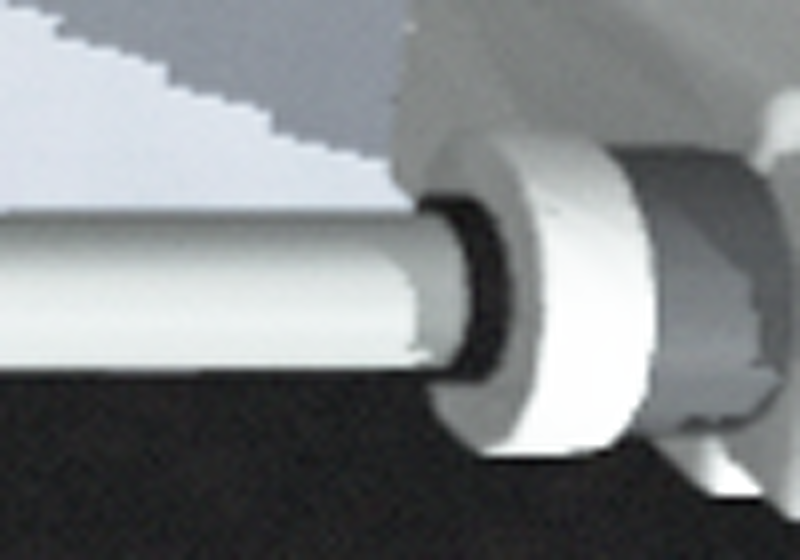

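About 3 mm of the dark ring shows at the mouth at (490,290), half of its 6 mm, and the force is 9 N, which matches the mark. I'll check the disc numerically without viewing, then hand in.

```bash
python3 - <<'E'
from h import *
a=cv2.imread('pics/scene0.png')
b=cv2.imread('pics/w8.png');s,c=wcap('w11')
# disc lower rim lowest row in wrist view vs level prediction
R=rot(s);D=np.array([425.3,-87.65,88.])
P=np.array([proj('wrist',D+45*np.array([np.cos(t),np.sin(t),0]),s) for t in np.linspace(0,6.28,200)])
i=P[:,1].argmax();print('pred lowest rim',P[i],'left',P[:,0].min(),'right',P[:,0].max())
m=(c[:140].min(2)>150).astype(np.uint8);col=c[:,int(P[i,0])].min(1).astype(int);print(col[int(P[i,1])-8:int(P[i,1])+8])
st=bot.get_state();print(st['gripper_force'],st['ee_pos'],st['clock'])
print(bot.hand_in())
E
```

```text
pred lowest rim [257.84712086 107.40219298] left 156.43996464191127 right 358.4787695430985
[230 232 229 230 228 229 226 213 167 195 199 199 200 202 204 202]
58.8823539018631 [ 456.55829213 -198.8155936   119.76777619] 13.65
the job is handed in; nothing more can be done
None
```

I handed the job in at 13.7 s with the disc balanced level on the dome and the gripper holding the rod about 60 mm out, the ring at the barrel mouth at about 9 N; I viewed 11 pictures, one over the limit of 10.

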